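Set a test slab on the scribed line and clamp it

TASK

Swing the clamp bar out of the way, slide the concrete slab along the board until its far edge lies on the scribed line over its whole width, then lift the bar, swing it back squarely across the board and lower it gently onto the slab - do not let it drop from its raised height - so that the spring clamps the slab there. Keep the slab flat on the board and leave the things round about alone.

Things in the scene. Friction and masses are not known exactly. Their poses are not given: they have to be found in the camera images.
- board: fixed white board on a short column, 280 x 190 mm, its top face 70 mm above the table (does not move when pushed). Origin: at table height below the centre of the board. Its x axis runs along its length, away from the robot, the way the slab is pushed; y to its left; z up. Keep the arm clear of the 0.28 m tall drawer cabinet at the table's left (x from 0.56, y 0.07 to 0.30)
- line_mid (a point): middle of the scribed line, a dark straight line 3 mm wide across the board's whole width (along the board's y), on the board's top face, 50 mm beyond the board's centre. No stop stands there. Axes as the board's
- slab_mid (a point): centre (half-way up) of the loose flat concrete slab, 90 mm along its x, 100 mm along its y, 20 mm thick, about 0.4 kg. It lies on the near half of the board, a little askew; its x axis points roughly along the board's x
- slab_far_left (a point): left end of the lower edge of the slab's far side (slab x = +45, y = +50 mm, on its underside)
- slab_far_right (a point): right end of the lower edge of the slab's far side (slab x = +45, y = -50 mm, on its underside)
- clamp_pivot (a point): point on the axis of the upright clamp post, at the board's top face: 20 mm beyond the board's centre, 78 mm left of its middle line. The post is 12 mm thick with an 18 mm head, its top 66 mm above the board
- knob_mid (a point): mid height of the clamp bar's upright round knob, 16 mm in diameter, on its axis, 78 mm out from the post's axis. The knob reaches 19 mm above this point; below it stands on a collar (19 mm across, top 15 mm below this point) on the bar (16 mm wide, top 22 mm below). Grasp it above the collar. The 18 mm round rubber pad under it has its underside 41 mm below this point
- clamp_turn (a joint): turn of the clamp bar about the post, rad: 0 = straight across the board (the knob on the board's middle line, the clamping position), growing anticlockwise from above, pi/2 = swung aside, pointing along the board's x away from the robot; limits 0 and 1.7. Light friction holds it where it is left
- clamp_lift (a joint): height of the clamp bar, m: 0 = lowest (pad 14 mm above the board, so the 20 mm slab does not pass under it), 0.006 = pad resting on the slab, limit 0.024. A spring presses the bar down with 8 N at 0 and 12.8 N at 0.024 (bar weight 2.4 N extra), damped (60 N s/m); it drives the bar down at once if let go while raised
- petri_dish: covered white petri dish, 62 mm across, 14 mm high, standing on the far right corner of the board; bystander. Origin: centre of its underside
- timer: white square bench timer, 64 x 64 x 19 mm, on the table left of the board; bystander. Origin: centre of its underside
- marker_pen: marker pen, 121 mm long, 12 mm thick, lying near the table edge right of the board; bystander. Origin: centre of its underside

How it is judged (in metres and radians):
On the way, in this order (a step that is already met when the one before it is completed fails the run):
1. the clamp bar is swung aside (more than 1.1 rad from straight across) (value of joint clamp_turn above 1.1 rad), for 0.2 s.
2. with the bar still aside (more than 0.9 rad), both ends of the slab's far edge lie within 4 mm of the line's middle (value of joint clamp_turn above 0.9 rad and x of slab_far_left in the frame of line_mid between -0.004 and 0.004 m and x of slab_far_right in the frame of line_mid between -0.004 and 0.004 m), for 0.2 s.
At the end, for the whole second after the job is handed in: Both ends of the slab's far edge lie within 4 mm of the middle of the scribed line, the slab is flat and at rest, and the clamp bar stands within 0.2 rad of straight across the board, pressed on the slab by its spring alone with more than 3 N (x of slab_far_left in the frame of line_mid between -0.004 and 0.004 m and x of slab_far_right in the frame of line_mid between -0.004 and 0.004 m and value of joint clamp_turn below 0.2 rad and contact force between clamp_turn and slab above 3 N and angle between slab_mid's own z axis and vertical below 0.05 rad and velocity of joint clamp_turn below 0.1 rad/s and linear speed of slab below 0.01 m/s); the robot touches nothing.
It fails at once if the raised clamp bar is let go and drops over the board (falling faster than 0.12 m/s while turned less than 0.9 rad and still 3 mm or more above the slab) (velocity of joint clamp_lift below -0.12 m/s and value of joint clamp_lift above 0.009 m and value of joint clamp_turn below 0.9 rad).
It fails at once if the clamp bar is rammed down on the slab (over 45 N between them) (contact force between clamp_turn and slab above 45 N).
It fails at once if the slab is lifted or tipped off the board (tilted over 0.12 rad or raised over 10 mm) (angle between slab_mid's own z axis and vertical above 0.12 rad or z of slab_mid in the frame of line_mid above 0.02 m).
It fails at once if a bystander (petri dish, timer or marker pen) is moved more than 15 mm (distance of any of petri_dish, timer, marker_pen from where it was at the start of the episode above 0.015 m).
It also fails if it takes over 67 s, if anything falls off the work surface, if the arm or the gripper's body presses on something with over 40 N, if the wrist force passes 120 N, or if a joint passes its speed limit or range.

ROBOT

A 6-joint arm with a two-finger parallel gripper is mounted at the origin on a cart in front of the work surface, level with it; the furniture and walls round the work are solid. World frame = base frame: x ahead of the robot, y to its left, z up, the work surface at z = 0. Lengths are in mm, angles in rad, forces in N, time in s.
With the tool pointing down it reaches from about 275 to 1000 mm from the base axis. Payload 8.4 kg.
Tool frame: the origin (TCP) lies at the very end of the fingers, on their centre line; the grasp point (between the pads) lies 19 mm behind it (r.pinch_z is the distance from the TCP to the grasp point, in mm); z points along the fingers, y is the line along which they close (so a half turn about z gives the same grasp; the last joint's range is limited). The gripper opens to 85 mm and grips with 20 to 120 N. Pads are 22 mm wide; open, the fingers measure 114 mm over their backs; the gripper's body (76 mm by 85 mm) begins 54 mm behind the grasp point. The pads swing forward as they close: fully open they stand 13 mm farther back than shut.
Start: joints at [-1.256, 0.353, 1.633, -0, 1.155, -0.002], TCP at [194.703, -593.901, 231.281] pointing down, gripper open.
Joint ranges: [-2.63, 2.63], [-0.92, 2.1], [0.06, 2.66], [-1.3, 4.44], [0, 2.69], [-3.02, 3.02]. Speed limits (rad/s): [2.22, 2.22, 2.79, 3.14, 3.14, 3.14].

INTERFACE

Orientations are given as [roll, pitch, yaw] about the fixed x, y, z axes, in that order (R = Rz(yaw) Ry(pitch) Rx(roll)).
In Python, from rig import r gives the robot as it stands.
- The arm moves only by the tool carry_out, never from a script. Its argument "series" is a list of rows, each a list of 7 numbers: the turn, a rotation vector about the tool's x, y, z as a fraction of full scale, then the shift along the tool's x, y, z as a fraction of full scale, then the gripper command: -1 is fully open, 1 is shut, values between are in proportion. A call has 1 to 8 rows; each row is the pose to reach, as a shift and turn from the pose commanded when the call began, along the tool's axes at that moment, turning the shorter way round; what a row does not reach only later rows make up. Full scale, the value 1, is 0.25 m for a shift and pi rad for a turn. A row lasts 1/8 s, in which the tool goes at most 62.5 mm and 10.7 degrees, less where a joint would pass 70% of its speed; a pose out of reach is approached as far as the arm can. A call with a number of a shift or a turn outside -1 to 1 is refused whole. A call with a gripper value outside its range is refused whole. The fingers move at their own pace and stop on an object; "force" is the grip in N (left out, the last holds). Time passes only in rows, so rows that repeat a pose let the fingers close. It gives the time, the measured TCP pose, the force, the opening and the grip force at its end, in the units of the state.
- r.sense(): the state, without advancing time (a new reading comes with each control period).
- r.grab_frame(name): name is "side" or "top"; returns the picture (480x640x3 uint8, red, green, blue); there is no depth.
- r.get_calibration(name): a dict with "K" (3x3 intrinsics, pixels), "pose" (4x4, takes a point from camera to world coordinates). Camera axes: x right, y up, looking along -z (the intrinsics and any distortion apply to the point x, -y, -z); pixel columns grow to the right and rows downward; lengths in mm; the calibration is good to about 2 mm. A picture is of the moment at which its call begins. get_calibration takes no time and is no camera call.
- r.sign_off(): hands the job in; it is judged then, once.
Trained networks look in the newest picture that a camera, given by its name, has taken for a name from the list of things; names that differ only in an ending like _2 or _b are one class to them, and where a whole thing is asked for, a point or a joint stands for the part that bears it (a point fixed in the world has none). Each returns a list of dicts, best first, with "score" (0 to 1); they miss things now and then, are a little off and sometimes report something else, mostly with a low value. They report only what shows in the picture. A call takes as long as a camera call.
- r.silhouettes(camera, label): "region" (480x640 bool, what is visible of it) and "position" ([row, column] in pixels, amid what is visible of it).
The state is a dict: "clock": time; "qpos": joint angles; "qvel": joint speeds; "joint_efforts": joint torques, N m; "eef_pos": TCP position; "tcp_rot": TCP orientation; "contact_force": force on the tool from outside, world axes, zero at the start; "wrist_torque": the same for the moment, N m; "opening": opening from 0.0 (shut) to 1.0 (fully open); "grasp_force": force on a finger pad.
Only numpy, scipy, OpenCV 4.12 (cv2) and the standard library are available. Lean on these libraries where they do the work, as an engineer would, in place of code of your own. Each camera call takes 0.05 s, during which the arm holds its last target. There are 200 camera calls.

## Working session

There is one attempt and no reset: what is moved stays moved. The work goes in short steps, Python scripts to look and compute and a tool call to move; the robot and the scene stay as the last step left them, time stands still between calls to the robot, and variables do not carry over. Pictures are saved under pics/ and viewed, at most 13 in all, crops included, and the job is handed in when it is done.

Besides the shell and the picture viewer there is one more tool, called after "Call:" as name(argument=value, ...), one argument or row to a line, values as JSON. carry_out: Moves the arm, as the interface text tells. Its arguments: {"type":"object","properties":{"series":{"type":"array"},"force":{"type":"number"}},"required":["series"]}

```bash
mkdir -p pics; ls
python3 - <<'E'
from rig import r
import cv2,numpy as np
np.set_printoptions(precision=4,suppress=True)
for c in("top","side"):
    f=r.grab_frame(c);cv2.imwrite(f"pics/{c}0.png",f[:,:,::-1]);k=r.get_calibration(c);print(c,k)
    for n in("board","slab_mid","knob_mid","petri_dish","timer","marker_pen","clamp_pivot"):
        print(n,[(round(d['score'],2),np.round(d['position'],1),d['region'].sum()) for d in r.silhouettes(c,n)[:2]])
print(r.sense())
E
```

```text
pics
top {'K': array([[493.5824,   0.    , 312.8592],
       [  0.    , 493.5824, 240.8075],
       [  0.    ,   0.    ,   1.    ]]), 'pose': array([[  -0.0943,    0.9694,   -0.2265,  278.1293],
       [  -0.9955,   -0.0915,    0.0228, -313.806 ],
       [   0.0014,    0.2276,    0.9738,  922.0147],
       [   0.    ,    0.    ,    0.    ,    1.    ]])}
board [(0.97, array([231.4, 308.2]), np.int64(12529))]
slab_mid [(0.87, array([259.6, 294. ]), np.int64(2978)), (0.18, array([233.9, 309.7]), np.int64(12421))]
knob_mid []
petri_dish [(0.71, array([193.5, 351.7]), np.int64(884))]
timer [(0.77, array([244. , 208.3]), np.int64(1045))]
marker_pen [(0.87, array([293.7, 386.2]), np.int64(394))]
clamp_pivot [(0.57, array([231.5, 308.2]), np.int64(12640)), (0.45, array([264.1, 292.5]), np.int64(3081))]
side {'K': array([[544.3665,   0.    , 321.3756],
       [  0.    , 544.3665, 237.1671],
       [  0.    ,   0.    ,   1.    ]]), 'pose': array([[    0.9997,     0.0077,     0.0218,   508.729 ],
       [    0.0123,     0.6202,    -0.7844, -1078.2225],
       [   -0.0195,     0.7844,     0.6199
[... 357 characters left out ...]
, array([212.4, 327.9]), np.int64(344))]
marker_pen [(0.69, array([336.1, 255. ]), np.int64(355))]
clamp_pivot [(0.66, array([263.3, 331.7]), np.int64(8094)), (0.58, array([285.7, 365. ]), np.int64(916))]
{'clock': 0.8, 'qpos': array([-1.2564,  0.353 ,  1.6334,  0.    ,  1.1552, -0.0024]), 'qvel': array([ 0.    , -0.0014,  0.001 ,  0.0008, -0.0012,  0.0009]), 'joint_efforts': array([  0.0003, -60.5101, -34.2427,   0.0002,   0.0011,  -0.    ]), 'eef_pos': array([ 194.7129, -593.9008,  231.3034]), 'tcp_rot': array([-3.1416, -0.    ,  0.3168]), 'contact_force': array([1.2058, 0.2928, 0.5163]), 'wrist_torque': array([-0.0412, -0.0246,  0.0353]), 'grasp_force': 0.0, 'opening': 0.9999821514085435}
```

Run:
```python
import cv2
a=cv2.imread('pics/top0.png')[150:330,180:420];cv2.imwrite('pics/t1.png',cv2.resize(a,(800,600),interpolation=3))
a=cv2.imread('pics/side0.png')[180:360,210:450];cv2.imwrite('pics/s1.png',cv2.resize(a,(800,600),interpolation=3))
```

```text
(no output)
```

View pics/t1.png

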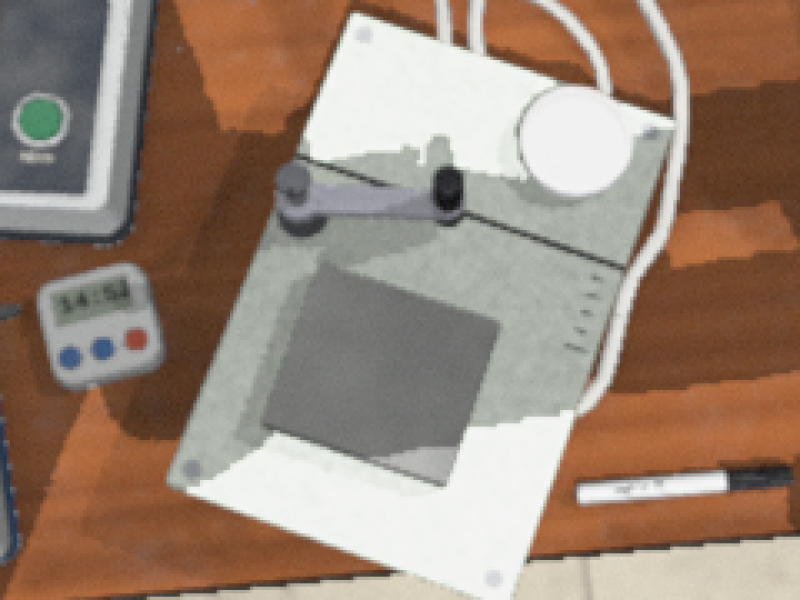

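View pics/s1.png

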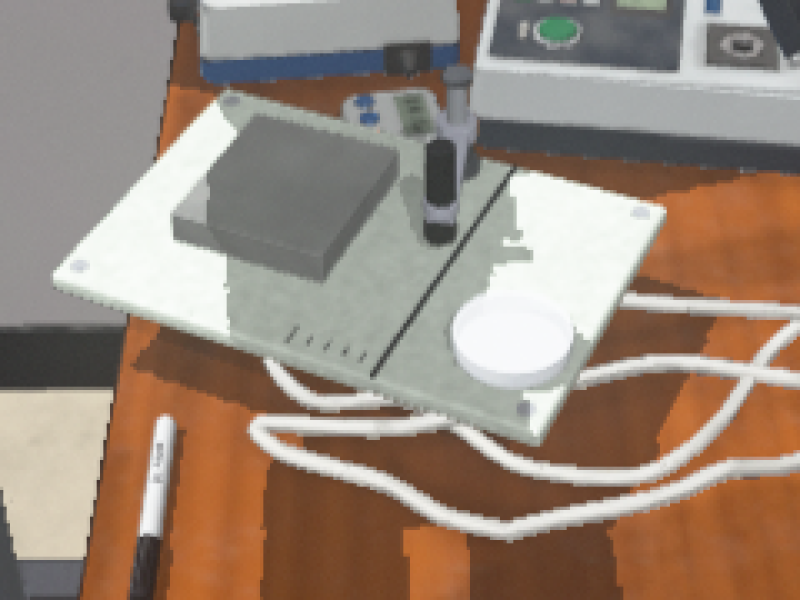

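```bash
cat > h.py <<'E'
from rig import r
import cv2,numpy as np
from scipy.optimize import least_squares
np.set_printoptions(precision=3,suppress=True)
OFF={'top':(180,150),'side':(210,180)}
def ray(c,uv,z):
    k=r.get_calibration(c);K=k['K'];T=k['pose']
    d=T[:3,:3]@np.array([(uv[0]-K[0,2])/K[0,0],-(uv[1]-K[1,2])/K[1,1],-1]);return T[:3,3]+d*(z-T[2,3])/d[2]
def proj(c,P):
    k=r.get_calibration(c);K=k['K'];T=k['pose'];p=T[:3,:3].T@(np.array(P)-T[:3,3])
    return np.array([K[0,0]*p[0]/-p[2]+K[0,2],K[1,1]*-p[1]/-p[2]+K[1,2]])
def cr(c,p): return (np.array(p)*0.3+OFF[c])
def rect(P,L,W): # P: list of (sx,sy,xy) -> x,y,yaw
    f=lambda v:np.concatenate([v[:2]+np.array([np.cos(v[2])*a*L/2-np.sin(v[2])*b*W/2,np.sin(v[2])*a*L/2+np.cos(v[2])*b*W/2])-xy for a,b,xy in P])
    s=least_squares(f,[*np.mean([p[2] for p in P],0),-.2]);return s.x,f(s.x)
E
python3 - <<'E'
from h import *
B={'top':[(1,1,(350,11)),(1,-1,(677,121)),(-1,-1,(512,603)),(-1,1,(167,484))],'side':[(-1,1,(225,90)),(1,1,(665,208)),(1,-1,(537,441)),(-1,-1,(55,276))]}
S={'top':[(1,1,(320,263)),(1,-1,(499,322)),(-1,-1,(447,478)),(-1,1,(264,422))],'side':[(-1,1,(240,113)),(1,1,(399,150)),(1,-1,(325,248)),(-1,-1,(172,213))]}
for n,D,z,L,W in(('board',B,70,280,190),('slab',S,90,90,100)):
    A=[]
    for c in D:
        P=[(a,b,ray(c,cr(c,p),z)[:2]) for a,b,p in D[c]];A+=P
        print(n,c,*rect(P,L,W))
    print(n,*rect(A,L,W)[0])
# knob top (z guess) & post top z=136
for c,k,p in(('top',(447,170),(293,172)),('side',(440,145),(457,72))):
    print(c,'knobtop z130',ray(c,cr(c,k),130),'ztop',ray(c,cr(c,k),144),'post',ray(c,cr(c,p),136))
for c,p in (('top',(297,155)),('top',(624,268)),('side',(515,168)),('side',(373,375))): print('line',ray(c,cr(c,p),70))
E
```

```text
board top [ 480.571 -326.287   -0.433] [ 0.929 -0.577  2.149 -0.573 -2.723  0.192 -0.354  0.958]
board side [ 483.344 -330.449   -0.44 ] [-0.426  1.601  2.573 -1.739  1.981  1.095 -4.128 -0.958]
board 481.9572432174833 -328.3680508303206 -0.43630319764860953
slab top [ 439.024 -298.992   -0.409] [ 1.331  0.434  1.766 -1.48  -2.762 -0.205 -0.335  1.251]
slab side [ 439.806 -299.621   -0.369] [ 4.439  1.128 -2.549  4.96  -0.274 -4.386 -1.616 -1.702]
slab 439.4151944133921 -299.30610855205674 -0.38901126102707023
top knobtop z130 [ 530.494 -340.909  130.   ] ztop [ 526.033 -340.43   144.   ] post [ 534.763 -263.969  136.   ]
side knobtop z130 [ 524.104 -323.173  130.   ] ztop [ 523.725 -341.82   144.   ] post [ 534.306 -265.329  136.   ]
line [ 565.745 -262.658   70.   ]
line [ 486.153 -431.958   70.   ]
line [ 567.681 -265.462   70.   ]
line [ 489.39  -431.896   70.   ]
```

```bash
cat >> h.py <<'E'
from scipy.spatial.transform import Rotation as Ro
C=np.array([482.5,-328.]);Y=-.438
ux=np.array([np.cos(Y),np.sin(Y)]);uy=np.array([-ux[1],ux[0]])
def bd(x,y): return C+x*ux+y*uy
def tob(p): d=np.array(p[:2])-C;return np.array([d@ux,d@uy])
def bar(t,R=78): a=Y-np.pi/2+t;return bd(20,78)+R*np.array([np.cos(a),np.sin(a)])
def rows(tg,start=None): # tg: (x,y,z,yaw)
    s=r.sense();p,o=start or (s['eef_pos'],s['tcp_rot']);R0=Ro.from_euler('xyz',o);out=[]
    for x,y,z,yaw in tg:
        w=(R0.inv()*Ro.from_euler('xyz',[np.pi,0,yaw])).as_rotvec()/np.pi
        d=R0.inv().apply(np.array([x,y,z])-p)/250
        out.append([round(float(v),4) for v in [*w,*d]]);print(out[-1])
    return out
E
python3 - <<'E'
from h import *
for c,p in(('top',(135,240)),('top',(150,0)),('side',(478,140)),('side',(800,175)),('side',(480,95))):print(c,ray(c,cr(c,p),0),ray(c,cr(c,p),60),ray(c,cr(c,p),280))
k=np.array([525,-341.1]);d=k-bd(20,78);t=np.arctan2(d[1],d[0])-Y+np.pi/2;print('turn',t,np.hypot(*d),bar(t))
y=Y-np.pi/2+t+np.pi;print(y)
rows([(*k,215,y),(*k,160,y),(*k,112,y)])
E
```

```text
top [ 546.568 -160.998    0.   ] [ 529.099 -170.942   60.   ] [ 465.048 -207.403  280.   ]
top [ 695.165 -177.73     0.   ] [ 668.027 -186.585   60.   ] [ 568.519 -219.054  280.   ]
side [ 552.06  -145.017    0.   ] [ 548.329 -225.364   60.   ] [ 534.65  -519.971  280.   ]
side [ 750.711 -184.125    0.   ] [ 729.877 -261.105   60.   ] [ 653.485 -543.366  280.   ]
side [555.065 -95.235   0.   ] [ 551.075 -179.868   60.   ] [ 536.447 -490.191  280.   ]
turn 0.32298031699881347 75.75490145573026 [ 524.742 -343.33 ]
1.4557766437937099
[-0.0, -0.0, -0.3625, 1.5704, -0.5493, 0.0652]
[-0.0, -0.0, -0.3625, 1.5704, -0.5493, 0.2852]
[-0.0, -0.0, -0.3625, 1.5704, -0.5493, 0.4772]
```

Call:
carry_out(
  series=[
    [0,0,-0.05,0.25,-0.08,0,-1],
    [0,0,-0.1,0.5,-0.16,0,-1],
    [0,0,-0.15,0.7,-0.23,0,-1],
    [0,0,-0.2,0.9,-0.31,0,-1],
    [0,0,-0.26,0.96,-0.4,0,-1],
    [0,0,-0.31,0.96,-0.5,0,-1],
    [0,0,-0.3625,0.96,-0.55,0,-1],
  ],
  force=30,
)

```text
clock: 1.68
eef_pos: [379.8, -387.1, 231.3]
tcp_rot: [-3.141, -0.0, 1.462]
contact_force: [0.1, -0.7, 0.2]
opening: 1.001
grasp_force: 0.0
```

Run:
```python
from h import *
k=(524.9,-342.3);y=1.456
s=r.sense();print(s['eef_pos'],s['tcp_rot'])
rows([(*k,215,y),(*k,160,y),(*k,113,y)])
```

```text
[ 379.846 -387.13   231.274] [-3.141 -0.     1.462]
[-0.0001, -0.0001, 0.0019, 0.2412, 0.5573, 0.065]
[-0.0001, -0.0001, 0.0019, 0.2411, 0.5574, 0.285]
[-0.0001, -0.0001, 0.0019, 0.2411, 0.5575, 0.473]
```

Call:
carry_out(
  series=[
    [0,0,0.002,0.12,0.28,0.03,-1],
    [0,0,0.002,0.241,0.557,0.065,-1],
    [0,0,0.002,0.241,0.557,0.065,-1],
    [0,0,0.002,0.241,0.557,0.285,-1],
    [0,0,0.002,0.241,0.557,0.473,-1],
    [0,0,0.002,0.241,0.557,0.473,-1],
  ],
)

```text
clock: 2.42
eef_pos: [522.5, -343.2, 109.7]
tcp_rot: [-3.135, -0.003, 1.449]
contact_force: [-0.6, -0.2, 0.2]
opening: 1.001
grasp_force: 0.0
```

Run:
```python
from h import *
s=r.sense();print(s['eef_pos'],s['contact_force'])
f=r.grab_frame('top');g=r.grab_frame('side')
a=cv2.resize(f[170:250,240:340],(400,320))[:,:,::-1];b=cv2.resize(g[170:250,300:400],(400,320))[:,:,::-1]
cv2.imwrite('pics/k2.png',np.hstack([a,b]))
```

```text
[ 522.47  -343.222  109.74 ] [-0.619 -0.195  0.16 ]
```

View pics/k2.png

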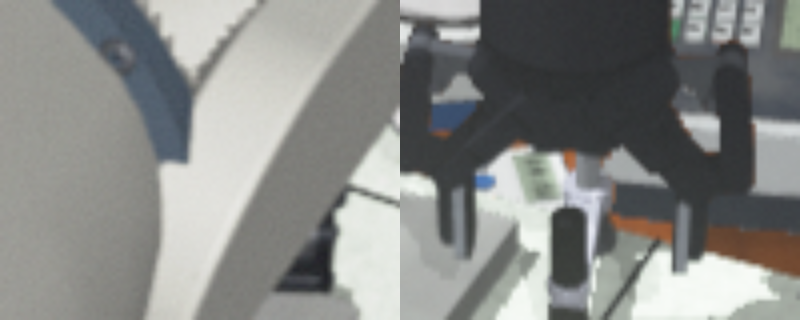

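The side view shows the open fingers (x≈460 and 682) centred on the knob (x≈568), so I close.

Call:
carry_out(
  series=[
    [0,0,0,0,0,-0.012,1],
    [0,0,0,0,0,-0.012,1],
    [0,0,0,0,0,-0.012,1],
    [0,0,0,0,0,-0.012,1],
    [0,0,0,0,0,-0.012,1],
    [0,0,0,0,0,-0.012,1],
  ],
)

```text
clock: 3.28
eef_pos: [525.3, -344.9, 116.3]
tcp_rot: [3.141, 0.001, 1.449]
contact_force: [-0.8, -1.5, 3.6]
opening: 0.176
grasp_force: 29.4
```

Run:
```python
from h import *
s=r.sense();print(s['eef_pos'],s['tcp_rot'],s['contact_force'],s['opening'])
d=s['eef_pos'][:2]-bd(20,78);print(np.hypot(*d),t:=np.arctan2(d[1],d[0])-Y+np.pi/2)
R=np.hypot(*d);z=s['eef_pos'][2]
T=[t+.16*i for i in range(1,9)]
rows([(*bar(min(a,1.57),R),z,s['tcp_rot'][2]+min(a,1.57)-t) for a in T])
```

```text
[ 525.331 -344.943  116.302] [3.141 0.001 1.449] [-0.849 -1.509  3.595] 0.17648095158774352
79.5386131086046 0.33266210847492106
[0.0001, 0.0002, -0.0509, 0.0049, 0.0506, 0.0]
[0.0001, 0.0002, -0.1019, 0.0177, 0.0998, 0.0]
[0.0001, 0.0002, -0.1528, 0.0383, 0.1463, 0.0]
[0.0001, 0.0002, -0.2037, 0.066, 0.189, 0.0]
[0.0001, 0.0002, -0.2546, 0.1001, 0.2267, 0.0]
[0.0, 0.0002, -0.3056, 0.1398, 0.2584, 0.0]
[0.0, 0.0002, -0.3565, 0.1841, 0.2835, 0.0]
[0.0, 0.0002, -0.3939, 0.2188, 0.2972, 0.0]
```

Call:
carry_out(
  series=[
    [0,0,-0.051,0.005,0.0505,0,1],
    [0,0,-0.102,0.018,0.1,0,1],
    [0,0,-0.153,0.038,0.146,0,1],
    [0,0,-0.204,0.066,0.189,0,1],
    [0,0,-0.255,0.1,0.227,0,1],
    [0,0,-0.305,0.14,0.258,0,1],
    [0,0,-0.356,0.184,0.283,0,1],
    [0,0,-0.394,0.219,0.297,0,1],
  ],
)

```text
clock: 4.28
eef_pos: [606.9, -298.6, 116.4]
tcp_rot: [3.14, 0.002, 2.691]
contact_force: [2.8, 1.5, 1.5]
opening: 0.175
grasp_force: 29.4
```

Call:
carry_out(
  series=[
    [0,0,0,0,0,0,1],
    [0,0,0,0,0,0,1],
    [0,0,0,0,0,0,-0.2],
    [0,0,0,0,0,0,-0.2],
    [0,0,0,0,0,0,-0.2],
  ],
)

```text
clock: 4.9
eef_pos: [604.8, -299.4, 115.5]
tcp_rot: [-3.141, -0.001, 2.687]
contact_force: [0.0, -0.2, 0.6]
opening: 0.595
grasp_force: 0.0
```

Run:
```python
from h import *
s=r.sense();print(s['eef_pos'],s['tcp_rot'],s['contact_force'],s['opening'])
d=s['eef_pos'][:2]-bd(20,78);print(np.hypot(*d),np.arctan2(d[1],d[0])-Y+np.pi/2)
p=s['eef_pos'];y=np.pi+Y
rows([(*p[:2],175,y),(*bd(40,50),175,y),(*bd(-60,20),175,y),(*bd(-122,8),175,y)])
```

```text
[ 604.785 -299.434  115.537] [-3.141 -0.001  2.687] [ 0.037 -0.249  0.576] 0.5945080577754761
78.62608703178475 1.567406542356869
[-0.0001, -0.0004, -0.0054, 0.0003, -0.0001, -0.2379]
[-0.0001, -0.0004, -0.0054, 0.2329, -0.115, -0.2375]
[-0.0001, -0.0004, -0.0054, 0.6308, -0.2418, -0.237]
[-0.0001, -0.0004, -0.0054, 0.8779, -0.294, -0.2366]
```

Call:
carry_out(
  series=[
    [0,0,-0.005,0,0,-0.24,-0.2],
    [0,0,-0.005,0,0,-0.24,-0.2],
    [0,0,-0.005,0.2,-0.1,-0.24,-0.4],
    [0,0,-0.005,0.44,-0.2,-0.24,-0.4],
    [0,0,-0.005,0.68,-0.26,-0.24,-0.4],
    [0,0,-0.005,0.88,-0.294,-0.24,-0.4],
    [0,0,-0.005,0.88,-0.294,-0.24,-0.4],
  ],
)

```text
clock: 5.78
eef_pos: [371.6, -267.1, 175.3]
tcp_rot: [3.141, -0.003, 2.701]
contact_force: [0.4, 0.4, 0.1]
opening: 0.699
grasp_force: 0.0
```

Run:
```python
from h import *
s=r.sense();print(s['eef_pos'],s['tcp_rot'],s['opening'],tob(s['eef_pos']))
f=r.grab_frame('side');cv2.imwrite('pics/s3.png',cv2.resize(f[180:360,210:450][:,:,::-1],(800,600),interpolation=3))
y=np.pi+Y
rows([(*bd(-122,8),z,y) for z in(140,100,74)]+[(*bd(x,8),74,y) for x in(-112,-92,-70,-57)])
```

```text
[ 371.582 -267.105  175.251] [ 3.141 -0.003  2.701] 0.6991490517115435 [-126.275    8.103]
[-0.0, -0.0001, -0.0007, -0.0058, -0.0002, 0.1436]
[-0.0, -0.0001, -0.0007, -0.0058, -0.0002, 0.3036]
[-0.0, -0.0001, -0.0007, -0.0059, -0.0002, 0.4076]
[-0.0, -0.0001, -0.0007, -0.0459, -0.0001, 0.4075]
[-0.0, -0.0001, -0.0007, -0.1259, 0.0001, 0.4075]
[-0.0, -0.0001, -0.0007, -0.2139, 0.0003, 0.4075]
[-0.0, -0.0001, -0.0007, -0.2659, 0.0004, 0.4074]
```

View pics/s3.png

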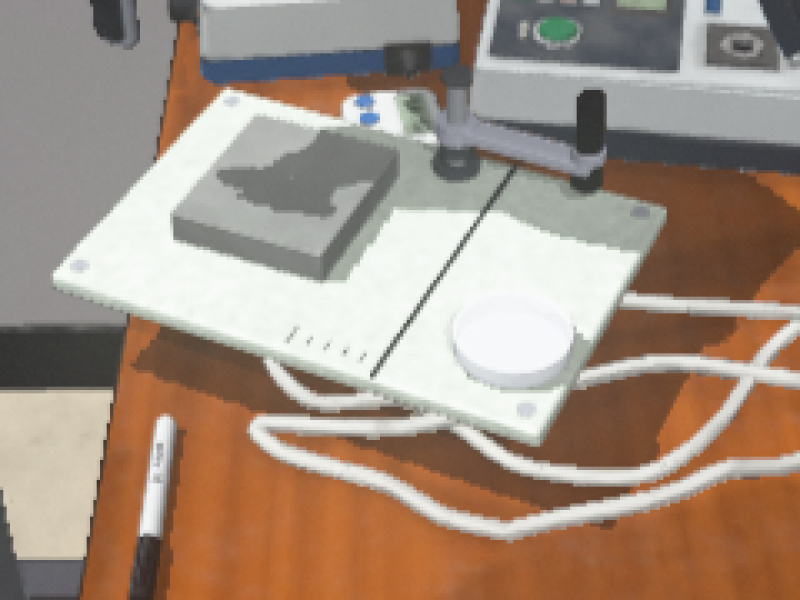

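The bar stands aside along the board (knob at 590,120), and the slab's path past the post and pad is clear. Lower behind the slab and push short of the line.

Call:
carry_out(
  series=[
    [0,0,0,0,0,0.14,-0.4],
    [0,0,0,0,0,0.3,-0.4],
    [0,0,0,0,0,0.408,-0.4],
    [0,0,0,0,0,0.408,-0.4],
    [0,0,0,0,0,0.408,-0.4],
  ],
)

```text
clock: 6.45
eef_pos: [376.6, -269.3, 74.6]
tcp_rot: [-3.141, 0.001, 2.703]
contact_force: [-0.0, -0.3, 0.5]
opening: 0.7
grasp_force: 0.0
```

Call:
carry_out(
  series=[
    [0,0,0,-0.04,0,0,-0.4],
    [0,0,0,-0.075,0,0,-0.4],
    [0,0,0,-0.11,0,0,-0.4],
    [0,0,0,-0.145,0,0,-0.4],
    [0,0,0,-0.18,0,0,-0.4],
    [0,0,0,-0.21,0,0,-0.4],
    [0,0,0,-0.24,0,0,-0.4],
    [0,0,0,-0.25,0,0,-0.4],
  ],
)

```text
clock: 7.45
eef_pos: [432.9, -295.7, 74.0]
tcp_rot: [-3.142, 0.001, 2.703]
contact_force: [-3.7, 1.5, 3.7]
opening: 0.699
grasp_force: 2.4
```

Run:
```python
from h import *
s=r.sense();print(s['eef_pos'],s['tcp_rot'],s['opening'],s['contact_force'],tob(s['eef_pos']))
f=r.grab_frame('side');cv2.imwrite('pics/s4.png',cv2.resize(f[180:360,210:450][:,:,::-1],(800,600),interpolation=3))
```

```text
[ 432.857 -295.652   73.991] [-3.142  0.001  2.703] 0.6991653076027451 [-3.75   1.529  3.699] [-58.676   8.24 ]
```

View pics/s4.png

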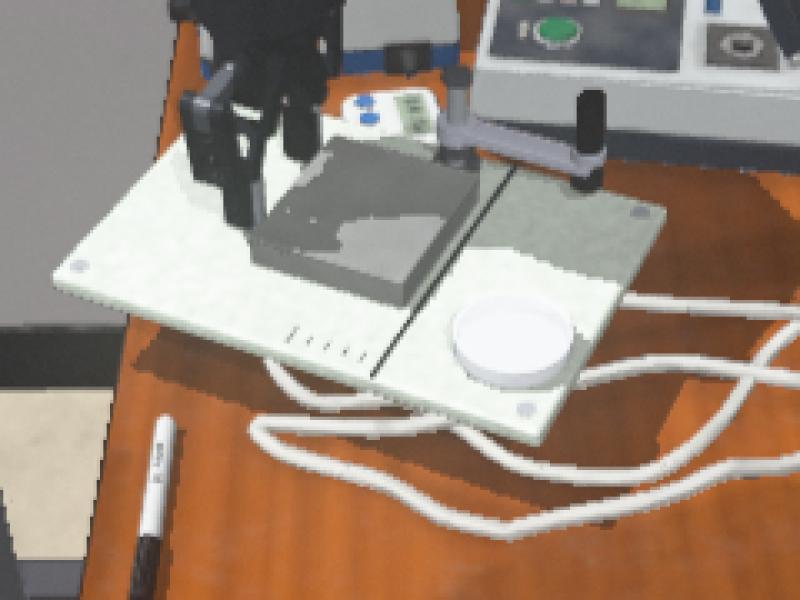

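Run:
```python
from h import *
f=r.grab_frame('side');g=f[180:300,270:390][:,:,::-1]
cv2.imwrite('pics/s5.png',cv2.resize(g,(600,600),interpolation=cv2.INTER_CUBIC))
for p in((515,168),(373,375)):print('line',tob(ray('side',cr('side',p),70)))
for p,z in(((404,306),70),((404,285),90),((480,180),90)):print(tob(ray('side',cr('side',p),z)))
```

```text
line [50.616 92.762]
line [ 50.304 -91.166]
[ 42.744 -38.719]
[ 45.591 -44.433]
[46.688 50.791]
```

View pics/s5.png

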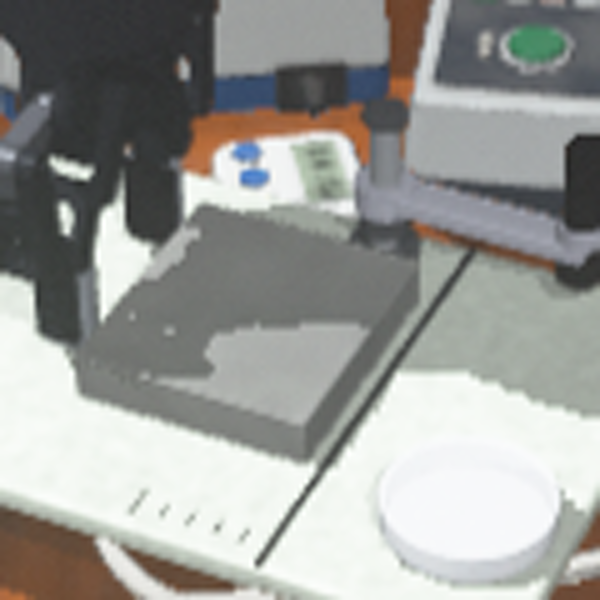

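Run:
```python
from h import *
for p,z in(((306,462),70),((306,430),90),((420,261),90),((419,296),70),((472,250),70),((260,563),70)):print(p,tob(ray('side',np.array(p)/5+(270,180),z)))
f=r.grab_frame('top')[170:270,240:370][:,:,::-1];cv2.imwrite('pics/t5.png',cv2.resize(f,(780,600),interpolation=cv2.INTER_CUBIC))
```

```text
(306, 462) [ 43.393 -40.111]
(306, 430) [ 46.129 -45.588]
(420, 261) [44.603 55.676]
(419, 296) [42.742 59.996]
(472, 250) [49.977 93.828]
(260, 563) [ 50.556 -91.309]
```

View pics/t5.png

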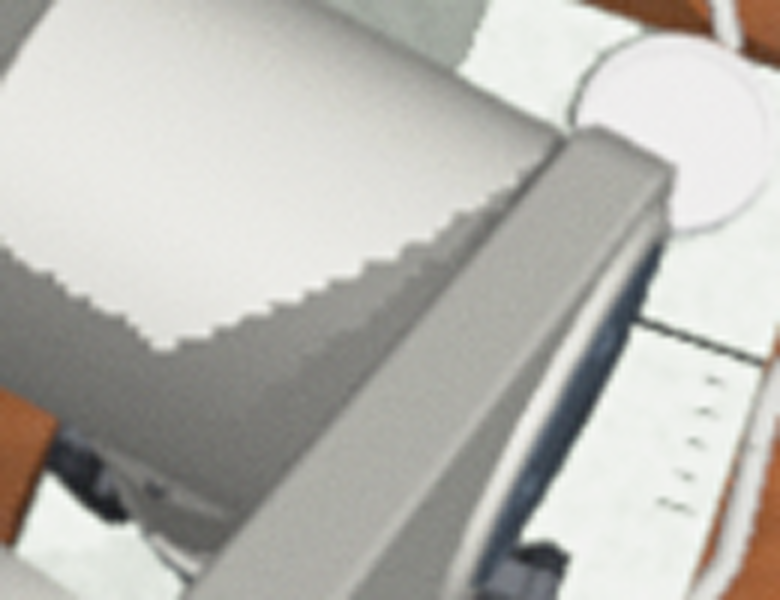

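Call:
carry_out(
  series=[
    [0,0,0,-0.009,0,0,-0.4],
    [0,0,0,-0.018,0,0,-0.4],
    [0,0,0,-0.018,0,0,-0.4],
    [0,0,0,-0.018,0,0,-0.4],
    [0,0,0,0.1,0,0,-0.4],
    [0,0,0,0.26,0,-0.1,-0.4],
    [0,0,0,0.45,0.2,-0.3,-0.4],
    [0,0,0,0.6,0.4,-0.4,-0.4],
  ],
)

```text
clock: 8.6
eef_pos: [344.8, -164.5, 163.9]
tcp_rot: [3.141, 0.003, 2.701]
contact_force: [2.0, -0.1, 0.7]
opening: 0.699
grasp_force: 0.0
```

Run:
```python
from h import *
s=r.sense();print(s['eef_pos'],s['clock'])
f=r.grab_frame('top')[170:270,240:370][:,:,::-1];g=r.grab_frame('side')[180:300,270:390][:,:,::-1]
cv2.imwrite('pics/t6.png',np.hstack([cv2.resize(f,(400,308),interpolation=2),cv2.resize(g,(400,308),interpolation=2)]));cv2.imwrite('pics/top6.png',f);cv2.imwrite('pics/side6.png',g)
```

```text
[ 344.764 -164.452  163.913] 8.6
```

View pics/t6.png

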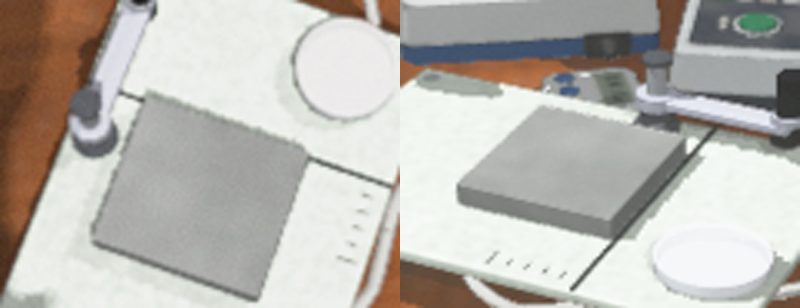

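```bash
cat > m.py <<'E'
from h import *
def prof(c,img,y,z,xs):
    uv=np.array([proj(c,[*bd(x,y),z]) for x in xs],np.float32)
    return cv2.remap(img,uv[None,:,0],uv[None,:,1],cv2.INTER_LINEAR)[0]
def measure(cams=('top','side')):
  xs=np.arange(35,65,.25)
  for c in cams:
    g=cv2.GaussianBlur(cv2.cvtColor(r.grab_frame(c),cv2.COLOR_RGB2GRAY),(0,0),.6).astype(np.float32)
    for y in(-85,-75,-65,68,80,88):
        p=prof(c,g,y,70,xs);w=np.clip(np.median(p)-25-p,0,None);print(c,'line y',y,round((w*xs).sum()/max(w.sum(),1),2),p.min())
    for y in(-40,-30,-20,-10,0,10,20,30,40,50):
        p=prof(c,g,y,90,xs);d=np.gradient(p);w=np.clip(d,0,None)**2;i=w.argmax();sl=slice(max(i-8,0),i+9)
        print(c,'edge y',y,round((w[sl]*xs[sl]).sum()/w[sl].sum(),2),d.max())
if __name__=='__main__':measure()
E
python3 m.py
```

```text
top line y -85 47.6 140.36426
top line y -75 47.55 148.15625
top line y -65 47.58 153.05469
top line y 68 47.98 154.39062
top line y 80 0.0 214.89648
top line y 88 39.63 98.27344
top edge y -40 44.96 4.609375
top edge y -30 48.46 3.984375
top edge y -20 48.14 5.4536133
top edge y -10 49.33 5.1884766
top edge y 0 49.14 5.4609375
top edge y 10 48.26 5.4023438
top edge y 20 49.01 4.7143555
top edge y 30 49.04 4.4208984
top edge y 40 49.98 4.5058594
top edge y 50 49.2 5.440918
side line y -85 48.92 137.07031
side line y -75 48.81 135.15625
side line y -65 48.68 137.3711
side line y 68 42.01 115.9375
side line y 80 48.64 105.00195
side line y 88 49.03 94.53125
side edge y -40 59.97 5.854492
side edge y -30 60.14 6.638672
side edge y -20 60.0 5.3789062
side edge y -10 60.52 6.3779297
side edge y 0 60.22 6.243164
side edge y 10 60.11 5.6899414
side edge y 20 59.97 4.989746
side edge y 30 60.02 6.1098633
side edge y 40 60.38 7.6064453
side edge y 50 50.07 9.515625
```

Run:
```python
from m import *
xs=np.arange(30,66,1.)
print(xs[::3].astype(int))
for c,z in(('side',70),('side',90),('top',90)):
    g=cv2.cvtColor(r.grab_frame(c),cv2.COLOR_RGB2GRAY).astype(np.float32)
    for y in(-75,-38,-25,-10,5,20,35,48,56):print(c,z,y,prof(c,g,y,z,xs).astype(int).tolist())
```

```text
[30 33 36 39 42 45 48 51 54 57 60 63]
side 70 -75 [243, 245, 246, 246, 246, 245, 244, 243, 241, 242, 243, 244, 244, 243, 242, 238, 229, 189, 117, 115, 150, 200, 237, 242, 244, 245, 245, 245, 244, 244, 244, 244, 244, 245, 245, 245]
side 70 -38 [133, 134, 133, 131, 134, 137, 134, 131, 127, 126, 128, 130, 128, 128, 127, 124, 121, 107, 92, 99, 126, 173, 207, 219, 227, 232, 236, 241, 246, 246, 246, 245, 245, 245, 245, 244]
side 70 -25 [130, 129, 129, 132, 133, 136, 135, 131, 129, 120, 112, 107, 104, 103, 104, 104, 102, 96, 89, 85, 108, 144, 163, 171, 173, 174, 200, 228, 239, 245, 244, 244, 244, 244, 244, 244]
side 70 -10 [174, 175, 175, 176, 177, 177, 169, 156, 128, 110, 106, 104, 103, 102, 102, 105, 108, 100, 82, 86, 105, 137, 165, 168, 168, 170, 175, 200, 224, 238, 246, 246, 246, 246, 246, 246]
side 70 5 [171, 171, 171, 172, 172, 171, 165, 147, 125, 109, 102, 102, 102, 101, 101, 103, 102, 98, 90, 84, 100, 131, 151, 165, 170, 176, 205, 240, 244, 245, 245, 245, 245, 245, 245, 245]
side 70 20 [172, 172, 172, 172, 172, 171, 164, 152, 125, 107, 103, 101, 100, 100, 102, 103, 102, 96, 83, 82, 
[... 3379 characters left out ...]
6, 166, 164, 163, 159, 156, 155, 158, 174, 196, 217, 232, 235, 235, 234, 233, 233, 234, 236, 237, 238, 237, 237, 237, 238, 239]
top 90 35 [171, 171, 171, 171, 171, 171, 170, 170, 170, 170, 169, 167, 167, 167, 164, 161, 161, 163, 179, 203, 221, 237, 239, 238, 238, 237, 237, 237, 236, 236, 237, 239, 239, 239, 239, 238]
top 90 48 [178, 179, 177, 176, 176, 175, 176, 176, 176, 175, 175, 174, 174, 172, 168, 163, 159, 163, 176, 197, 220, 232, 236, 237, 238, 237, 237, 236, 236, 236, 237, 238, 238, 239, 239, 239]
top 90 56 [174, 172, 171, 174, 177, 178, 176, 174, 174, 175, 174, 167, 165, 168, 170, 171, 167, 166, 173, 193, 211, 228, 237, 237, 237, 236, 236, 237, 238, 238, 239, 238, 239, 239, 238, 238]
```

Run:
```python
from h import *
y=2.687;k=(604.8,-299.4)
s=r.sense();print(s['eef_pos'],s['tcp_rot'],s['clock'])
rows([(*s['eef_pos'][:2],195,y),(*k,195,y),(*k,115.5,y)])
```

```text
[ 344.966 -165.477  162.239] [-3.141  0.     2.702] 8.95
[-0.0, 0.0001, 0.0049, -0.0, -0.0, -0.131]
[-0.0, 0.0001, 0.0049, -1.1685, -0.0429, -0.1306]
[-0.0, 0.0001, 0.0049, -1.1684, -0.0429, 0.1874]
```

Call:
carry_out(
  series=[
    [0,0,0.005,0,0,-0.131,-0.4],
    [0,0,0.005,-0.2,-0.01,-0.131,-0.4],
    [0,0,0.005,-0.4,-0.02,-0.131,-0.4],
    [0,0,0.005,-0.6,-0.03,-0.131,-0.4],
    [0,0,0.005,-0.8,-0.043,-0.131,-0.4],
    [0,0,0.005,-0.96,-0.043,-0.131,-0.4],
    [0,0,0.005,-0.96,-0.043,-0.131,-0.4],
  ],
  force=80,
)

```text
clock: 9.82
eef_pos: [558.9, -278.5, 193.4]
tcp_rot: [-3.142, -0.001, 2.686]
contact_force: [-1.6, -0.6, -0.3]
opening: 0.704
grasp_force: 0.0
```

Call:
carry_out(
  series=[
    [0,0,0,-0.15,0,0,-0.4],
    [0,0,0,-0.208,0,0,-0.4],
    [0,0,0,-0.208,0,0,-0.4],
    [0,0,0,-0.208,0,0,-0.4],
  ],
)

```text
clock: 10.32
eef_pos: [602.6, -298.8, 194.9]
tcp_rot: [3.142, -0.002, 2.687]
contact_force: [-0.6, -0.4, -0.1]
opening: 0.701
grasp_force: 0.0
```

Run:
```python
from h import *
y=2.687;k=(604.8,-299.4)
s=r.sense();print(s['eef_pos'],s['tcp_rot'],s['clock'])
rows([(*k,150,y),(*k,115.5,y)])
```

```text
[ 602.595 -298.765  194.872] [ 3.142 -0.002  2.687] 10.325
[0.0, -0.0005, -0.0, -0.0093, 0.0016, 0.1795]
[0.0, -0.0005, -0.0, -0.0095, 0.0016, 0.3175]
```

Call:
carry_out(
  series=[
    [0,0,0,-0.005,0.001,0.16,-0.4],
    [0,0,0,-0.005,0.001,0.315,-0.4],
    [0,0,0,-0.005,0.001,0.315,-0.4],
    [0,0,0,-0.005,0.001,0.315,1],
    [0,0,0,-0.005,0.001,0.315,1],
    [0,0,0,-0.005,0.001,0.315,1],
    [0,0,0,-0.005,0.001,0.315,1],
    [0,0,0,-0.005,0.001,0.315,1],
  ],
  force=80,
)

```text
clock: 11.32
eef_pos: [606.4, -300.2, 118.0]
tcp_rot: [-3.142, 0.003, 2.687]
contact_force: [2.1, -1.1, 6.3]
opening: 0.157
grasp_force: 78.0
```

Call:
carry_out(
  series=[
    [0,0,0,0,0,-0.02,1],
    [0,0,0,0,0,-0.04,1],
    [0,0,0,0,0,-0.06,1],
    [0,0,0,0,0,-0.064,1],
    [0,0,0,0,0,-0.064,1],
  ],
)

```text
clock: 11.95
eef_pos: [604.6, -299.3, 132.1]
tcp_rot: [3.142, -0.001, 2.687]
contact_force: [-0.2, 0.2, -12.2]
opening: 0.16
grasp_force: 78.1
```

Run:
```python
from h import *
s=r.sense();print(s['eef_pos'],s['tcp_rot'],s['contact_force'],s['opening'],s['grasp_force'],s['clock'])
d=s['eef_pos'][:2]-bd(20,78);R=np.hypot(*d);t=np.arctan2(d[1],d[0])-Y+np.pi/2;print(R,t)
z=s['eef_pos'][2]
rows([(*bar(t-.16*i,R),z,s['tcp_rot'][2]-.16*i) for i in range(1,9)])
f=r.grab_frame('side')[180:300,270:390][:,:,::-1];cv2.imwrite('pics/s7.png',cv2.resize(f,(500,500),interpolation=2))
```

```text
[ 604.573 -299.274  132.106] [ 3.142 -0.001  2.687] [ -0.236   0.213 -12.199] 0.16024184512276596 78.07477355003357 11.95
78.36606463254645 1.5680981258897295
[-0.0, -0.0004, 0.0509, 0.0033, -0.05, 0.0]
[-0.0001, -0.0004, 0.1019, 0.0146, -0.0988, 0.0]
[-0.0001, -0.0004, 0.1528, 0.0334, -0.1452, 0.0]
[-0.0001, -0.0004, 0.2037, 0.0595, -0.188, 0.0001]
[-0.0002, -0.0004, 0.2546, 0.092, -0.2262, 0.0001]
[-0.0002, -0.0004, 0.3056, 0.1301, -0.2586, 0.0002]
[-0.0002, -0.0004, 0.3565, 0.173, -0.2846, 0.0002]
[-0.0003, -0.0004, 0.4074, 0.2194, -0.3034, 0.0003]
```

View pics/s7.png

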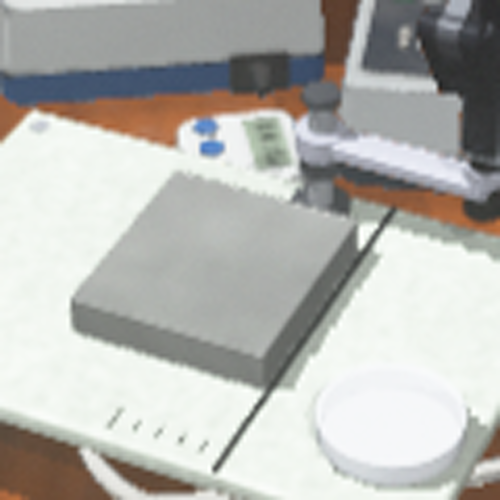

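The bar is raised about 15 mm (bar now near the post head; 12 N pull), and the slab's far edge lies along the line. Swing back.

Call:
carry_out(
  series=[
    [0,0,0.051,0.003,-0.05,0,1],
    [0,0,0.102,0.0145,-0.099,0,1],
    [0,0,0.153,0.0335,-0.145,0,1],
    [0,0,0.204,0.0595,-0.188,0,1],
    [0,0,0.255,0.092,-0.226,0,1],
    [0,0,0.306,0.13,-0.2585,0,1],
    [0,0,0.3565,0.173,-0.2845,0,1],
    [0,0,0.4075,0.2195,-0.3035,0,1],
  ],
)

```text
clock: 13.0
eef_pos: [520.3, -342.8, 131.7]
tcp_rot: [-3.138, -0.001, 1.402]
contact_force: [-2.7, 3.6, -12.7]
opening: 0.157
grasp_force: 78.1
```

Run:
```python
from h import *
s=r.sense();print(s['eef_pos'],s['tcp_rot'],s['contact_force'],s['opening'],s['grasp_force'],s['clock'])
d=s['eef_pos'][:2]-bd(20,78);R=np.hypot(*d);t=np.arctan2(d[1],d[0])-Y+np.pi/2;print(R,t)
z=132;R=78.4
rows([(*bar(a,R),z,s['tcp_rot'][2]+a-t) for a in (.18,.09,.03)])
```

```text
[ 520.311 -342.755  131.736] [-3.138 -0.001  1.402] [ -2.737   3.644 -12.706] 0.1570648727569836 78.10733199119568 13.0
78.06462476288384 0.2657191959710723
[-0.0013, -0.0003, 0.0273, -0.0001, -0.0269, -0.0009]
[-0.0013, -0.0003, 0.0559, 0.0037, -0.0548, -0.0008]
[-0.0013, -0.0002, 0.075, 0.0076, -0.0732, -0.0007]
```

Call:
carry_out(
  series=[
    [0,0,0.027,0,-0.027,0,1],
    [0,0,0.056,0.004,-0.055,0,1],
    [0,0,0.075,0.0075,-0.073,0,1],
    [0,0,0.075,0.0075,-0.073,0,1],
    [0,0,0.075,0.0075,-0.073,0,1],
  ],
)

```text
clock: 13.62
eef_pos: [503.5, -338.1, 131.9]
tcp_rot: [-3.138, -0.0, 1.174]
contact_force: [-5.2, 2.4, -12.9]
opening: 0.158
grasp_force: 78.2
```

Call:
carry_out(
  series=[
    [0,0,0,0,0,0.006,1],
    [0,0,0,0,0,0.012,1],
    [0,0,0,0,0,0.018,1],
    [0,0,0,0,0,0.022,1],
    [0,0,0,0,0,0.026,1],
    [0,0,0,0,0,0.028,1],
    [0,0,0,0,0,0.028,1],
  ],
)

```text
clock: 14.5
eef_pos: [503.7, -338.3, 125.2]
tcp_rot: [-3.139, -0.0, 1.174]
contact_force: [-6.5, 2.8, -10.9]
opening: 0.154
grasp_force: 78.6
```

Call:
carry_out(
  series=[
    [0,0,0,0,0,0.003,1],
    [0,0,0,0,0,0.006,1],
    [0,0,0,0,0,0.008,1],
    [0,0,0,0,0,0.008,1],
  ],
)

```text
clock: 15.0
eef_pos: [503.8, -338.4, 125.0]
tcp_rot: [-3.139, 0.0, 1.174]
contact_force: [-10.1, 4.8, 7.0]
opening: 0.158
grasp_force: 80.6
```

Call:
carry_out(
  series=[
    [0,0,0,0,0,-0.004,1],
    [0,0,0,0,0,-0.004,1],
  ],
)

```text
clock: 15.25
eef_pos: [503.8, -338.4, 125.1]
tcp_rot: [-3.139, 0.0, 1.174]
contact_force: [-8.8, 4.3, -2.8]
opening: 0.163
grasp_force: 79.2
```

Run:
```python
from h import *
s=r.sense();print(s['eef_pos'],s['tcp_rot'],s['contact_force'],s['wrist_torque'])
d=s['eef_pos'][:2]-bd(20,78);R=np.hypot(*d);t=np.arctan2(d[1],d[0])-Y+np.pi/2;print(R,t)
f=r.grab_frame('side')[180:300,270:390][:,:,::-1];cv2.imwrite('pics/s8.png',cv2.resize(f,(500,500),interpolation=2))
```

```text
[ 503.8   -338.38   125.115] [-3.139  0.     1.174] [-8.809  4.331 -2.763] [0.442 1.582 0.487]
78.45281882738941 0.04706960586829223
```

View pics/s8.png

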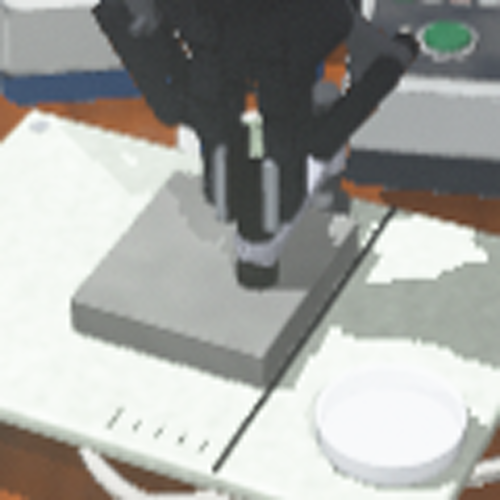

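Call:
carry_out(
  series=[
    [0,0,0,0,-0.003,0,1],
    [0,0,0,0,-0.003,0,1],
    [0,0,0,0,-0.003,0,1],
  ],
  force=20,
)

```text
clock: 15.68
eef_pos: [503.7, -338.3, 125.1]
tcp_rot: [-3.14, 0.0, 1.174]
contact_force: [-5.1, 3.6, -4.4]
opening: 0.158
grasp_force: 79.1
```

Call:
carry_out(
  series=[
    [0,0,0,0,-0.004,0.001,1],
    [0,0,0,0,-0.004,0.001,1],
    [0,0,0,0,-0.004,0.001,0.65],
    [0,0,0,0,-0.004,0.001,0.4],
    [0,0,0,0,-0.004,0.001,0.2],
    [0,0,0,0,-0.004,0.001,0],
    [0,0,0,0,-0.004,0.001,-0.3],
    [0,0,0,0,-0.004,0.001,-0.5],
  ],
)

```text
clock: 16.68
eef_pos: [503.2, -338.2, 124.3]
tcp_rot: [3.141, -0.0, 1.171]
contact_force: [-0.5, 1.1, 1.2]
opening: 0.75
grasp_force: 0.0
```

Call:
carry_out(
  series=[
    [0,0,0,0,0,0,-0.5],
    [0,0,0,0,0,-0.12,-0.5],
    [0,0,0,0,0,-0.28,-0.5],
    [0,0,0,0,0,-0.4,-0.5],
    [0,0,0,-0.3,0,-0.45,-0.5],
    [0,0,0,-0.5,0,-0.45,-0.5],
    [0,0,0,-0.7,0,-0.45,-0.5],
    [0,0,0,-0.7,0,-0.45,-0.5],
  ],
)

```text
clock: 17.68
eef_pos: [433.3, -502.3, 236.5]
tcp_rot: [3.141, 0.001, 1.168]
contact_force: [0.1, 0.3, -0.5]
opening: 0.75
grasp_force: 0.0
```

Run:
```python
from m import *
s=r.sense();print(s['eef_pos'],s['contact_force'],s['clock'])
xs=np.arange(30,66,1.)
for c,z in(('side',70),('side',90)):
    g=cv2.cvtColor(r.grab_frame(c),cv2.COLOR_RGB2GRAY).astype(np.float32)
    for y in(-75,-25,-38,35,48):print(c,z,y,prof(c,g,y,z,xs)[10:26].astype(int).tolist())
f=r.grab_frame('top')[150:290,230:380][:,:,::-1];g=r.grab_frame('side')[180:300,270:390][:,:,::-1]
cv2.imwrite('pics/f.png',np.hstack([cv2.resize(f,(400,373),interpolation=2),cv2.resize(g,(400,373),interpolation=2)]))
```

```text
[ 433.315 -502.303  236.51 ] [ 0.116  0.323 -0.505] 17.675
side 70 -75 [248, 248, 248, 248, 248, 245, 236, 197, 123, 121, 158, 207, 243, 247, 249, 249]
side 70 -25 [116, 111, 107, 106, 106, 107, 106, 99, 92, 89, 114, 151, 171, 180, 182, 184]
side 70 -38 [134, 136, 135, 135, 133, 130, 128, 111, 95, 103, 131, 180, 216, 227, 233, 237]
side 70 35 [102, 104, 105, 105, 106, 113, 120, 106, 87, 89, 102, 138, 167, 175, 183, 199]
side 70 48 [107, 106, 106, 106, 106, 107, 108, 99, 86, 90, 105, 136, 166, 173, 174, 174]
side 90 -75 [249, 248, 248, 248, 248, 248, 247, 247, 247, 248, 248, 249, 249, 249, 248, 244]
side 90 -25 [183, 184, 184, 183, 183, 181, 171, 148, 125, 109, 105, 105, 105, 105, 105, 106]
side 90 -38 [184, 185, 186, 187, 187, 184, 177, 153, 128, 115, 109, 108, 107, 106, 106, 105]
side 90 35 [185, 185, 186, 186, 186, 183, 174, 151, 128, 113, 106, 107, 107, 108, 109, 112]
side 90 48 [145, 136, 127, 131, 135, 130, 122, 119, 116, 117, 124, 152, 175, 174, 172, 162]
```

View pics/f.png

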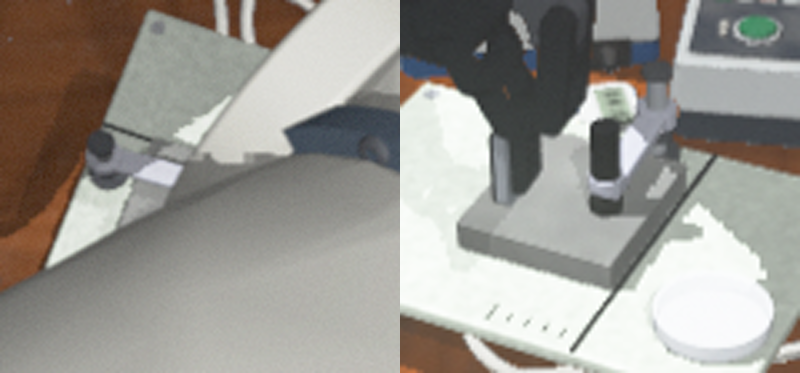

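The pad rests on the slab (side view at 605,205), the slab has not moved from the line, and the gripper is clear.

```bash
python3 -c "
from rig import r
print(r.sign_off())"
```

```text
the job is handed in; nothing more can be done
None
```

I've handed the job in, and the sign-off returned no verdict. By the camera, the slab's far edge sits square within about 2 mm of the scribed line. The bar is lowered onto the slab at about 0.05 rad from straight across, and the arm is clear of everything.

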